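# Gauge a stepped press block in the bench caliper

## Robot

A 6-joint arm with a two-finger parallel gripper is mounted at the origin on the work surface. World frame = base frame: x ahead of the robot, y to its left, z up, the work surface at z = 0. Lengths are in m, angles in rad, forces in N, time in s.
With the tool pointing down it reaches from about 0.35 to 0.875 m from the base axis. Payload 4.2 kg.
Tool frame: the origin (TCP) lies at the very end of the fingers, on their centre line; the grasp point (between the pads) lies 19 mm behind it (grip_point_offset is the distance from the TCP to the grasp point, in m); z points along the fingers, y is the line along which they close (so a half turn about z gives the same grasp; the last joint's range is limited). The gripper opens to 85 mm and grips with 20 to 120 N. Pads are 22 mm wide; open, the fingers measure 114 mm over their backs; the gripper's body (76 mm by 85 mm) begins 54 mm behind the grasp point. The pads swing forward as they close: fully open they stand 13 mm farther back than shut.
Start: joints at [-0.939, 0.385, 0.008, 0, -1.194, -0.259], TCP at [0.228, -0.582, 0.195] pointing down, gripper open.
Joint ranges: [-3.14, 3.14], [-1.21, 2.06], [-1.07, 1.41], [-3.16, 2.05], [-2.99, -0.16], [-3.1, 3.1]. Speed limits (rad/s): [2.79, 2.79, 3.14, 3.14, 3.14, 3.14].

## Interface

Orientations are given as a unit quaternion [w, x, y, z].
In Python, from cell import * gives the robot as it stands.
- The arm moves only by the tool servo_tool, never from a script. Its argument "plan" is a list that holds one entry, the list of rows, each a list of 4 numbers: the shift along the tool's x, y, z in m, then the turn about the tool's z in rad. A call has 1 to 12 rows; each row shifts and turns the commanded pose from where the row before left it, along the tool's axes as they then stand; what a row does not reach is not made up. A row lasts 1/8 s, in which the tool goes at most 62.5 mm and 10.7 degrees, less where a joint would pass 70% of its speed; a pose out of reach is approached as far as the arm can. A call with a gripper value outside its range is refused whole. "jaw" is the finger opening in m, from 0 to 0.0854, set as the call begins (left out, the last holds). The fingers move at their own pace and stop on an object; the grip force is fixed at half the most. Time passes only in rows, so rows that do not move let the fingers close. It gives the time, the measured TCP pose, the force, the opening and the grip force at its end, in the units of the state.
- read_state(): the state, without advancing time (a new reading comes with each control period).
- snapshot(name): name is "scene" or "side" or "wrist"; returns a dict with "color" (420x560x3 uint8, blue, green, red), "z_map" (420x560 float32, m along the optical axis (not along the pixel's ray), 0 where there is no reading), "K" (3x3 intrinsics, pixels), "D" ([k1, k2, p1, p2, k3] as OpenCV has them; the pictures are not rectified), "position" and "rotation" of the camera in the world; the wrist camera has in their place "hand_eye" (4x4, takes a point from camera to tool coordinates, whose origin is the TCP and whose axes are the flange's). Camera axes: x right, y down, z forward; pixel columns grow to the right and rows downward; lengths in m; the calibration is good to about 2 mm. A picture is of the moment at which its call begins: read the wrist's pose just before it.
- job_done(): hands the job in; it is judged then, once.
The state is a dict: "time": time; "joint_pos": joint angles; "joint_velocities": joint speeds; "effort": joint torques, N m; "tool_pos": TCP position; "tcp_rot": TCP orientation; "contact_force": force on the tool from outside, world axes, zero at the start; "torque": the same for the moment, N m; "gripper_width": finger opening in m; "grip_force": force on a finger pad.
Only numpy, scipy, OpenCV 4.12 (cv2) and the standard library are available. Lean on these libraries where they do the work, as an engineer would, in place of code of your own. Each camera call takes 0.05 s, during which the arm holds its last target. There are 200 camera calls.

## Task

Lift the stepped aluminium block out of its wooden cradle, set it down upright on the bench and take it again by its ends, so that its two flat sides are free, then lower it (do not drop it) onto the bed of the bench caliper, its flat sides facing the jaws and midway across their width, and let go. Then slide the moving jaw shut by its black grip until the block is held against the fixed jaw and the sprung anvil is pressed in about half way (about 6 mm), never to its stop, and leave it clamped like that. Do not move the other things on the bench.

Things in the scene. Friction and masses are not known exactly. Their poses are not given: they have to be found in the camera images.
- block: the part: bare aluminium, 0.21 to 0.39 kg, 68 mm long (x), 44 wide (y), 60 high. A step is milled into its +x end: from x = 12 to 34 mm it is only 24 mm high; x = -34 to 12 mm is full height. Flat sides at y = +-22; ends to take it by: x = -34 and the step's riser at x = 12. Origin: centre of the 68 x 44 mm underside. Starts upright in the cradle, axes as the cradle's. May stand either way round.
- cradle: fixed plywood cradle. Origin: centre of its underside. Floor 4 mm thick; end walls 66 mm high and 60 mm wide at x = +-37 to +-43 mm, so the block's ends cannot be reached; on the y sides only a lip 14 mm high at y = +-26 to +-30 mm, so the block is taken by its flat sides from above and lifted straight out.
- caliper: fixed steel bench caliper. Origin: on the bench under its middle. Bed 100 mm (x) by 230 (y -110 to 120 mm), flat top 12 mm above the bench. Jaws 70 mm wide, centred on x = 0, tops 86 mm above the bench, closing along y. Fixed jaw's face at y = -75 mm; the moving jaw's sprung anvil faces it at y = -11 mm when fully open (gap 64 mm: only the block's 44 mm width fits). Open on both x sides.
- fixed_jaw: the fixed jaw, an upright steel plate 70 x 20 x 74 mm on the -y end of the caliper. Origin: the middle of its face's lower edge on the bed, axes as the caliper's.
- jaw (a joint): travel of the moving jaw (m): 0 fully open (gap 64 mm), grows as it slides shut towards the fixed jaw (-y of the caliper), to 0.030. Starts 0 to 0.006. About 12 N of friction; stays where it is left, even against the anvil spring. With the block against the fixed jaw the anvil touches at about 0.020.
- jaw_grip (a point): middle of the moving jaw's upright black grip, 60 mm above the bench; moves with the jaw, axes as the caliper's. Grip 12 mm thick along y, 40 mm wide along x, from 26 to 76 mm above the bench, 44 mm clear behind (+y of) the jaw plate.
- anvil (a joint): how far the sprung anvil plate is pressed back into the moving jaw (m): 0 free, 0.012 at its stop. Spring 1 N per mm. Seen from above, the gap between anvil and jaw plate is 14 mm when free and shrinks; two brass rods stick out 4 mm behind the jaw plate and come out as much. Pushing the loose block along the bed takes 1 to 3 N and so presses it a little too.
- anvil_face (a point): centre of the anvil's flat face (70 mm wide, 70 mm high) that meets the block, 49 mm above the bench.
- spacer: bystander: plain aluminium bar 40 x 95 mm, 28 mm high, lying on the bench, without a step. Origin: centre of underside.
- mug_a: bystander: white mug, 82 mm across, 95 mm high, handle at +y; origin centre of underside.
- mug_b: bystander: white mug like the other.
- flask: bystander: metal flask 70 mm across, 200 mm high; origin centre of underside.
- tape: bystander: roll of tape lying flat, 90 mm across, 19 mm high; origin centre of underside.
- driver: bystander: screwdriver lying on the bench.
- scraper: bystander: spatula lying on the bench.
There are look-alikes about, which are no part of the job. What is shaped like the caliper but turquoise is not meant.

How it is judged:
By the outcome, as a careful person would: the job done as asked, in the order asked, and still so for the second after the job is handed in, with the robot touching nothing.
It also fails if it takes over 72 s, if anything falls off the work surface, if the arm or the gripper's body presses on something with over 40 N, if the wrist force passes 120 N, or if a joint passes its speed limit or range.

## Working session

There is one attempt and no reset: what is moved stays moved. The work goes in short steps, Python scripts to look and compute and a tool call to move; the robot and the scene stay as the last step left them, time stands still between calls to the robot, and variables do not carry over. Pictures are saved under pics/ and viewed, at most 10 in all, crops included, and the job is handed in when it is done.

Besides the shell and the picture viewer there is one more tool, called after ">>>" as a command line: name --argument value ..., lists and objects as JSON in quotes. servo_tool: Moves the arm, as the interface text tells. Its arguments: {"type":"object","properties":{"plan":{"type":"array"},"jaw":{"type":"number"}},"required":["plan"]}

```bash
mkdir -p pics; ls
cat > h.py <<'E'
from cell import *
import numpy as np, cv2
from scipy.spatial.transform import Rotation as R
def rot(q): return R.from_quat([q[1],q[2],q[3],q[0]]).as_matrix()
def cam(name):
    st=read_state() if name=="wrist" else None
    s=snapshot(name)
    if st is not None:
        T=np.eye(4);T[:3,:3]=rot(st["tcp_rot"]);T[:3,3]=st["tool_pos"]
        M=T@np.array(s["hand_eye"])
    else:
        M=np.eye(4);r=np.array(s["rotation"]);M[:3,:3]=r if r.shape==(3,3) else rot(r);M[:3,3]=s["position"]
    s["M"]=M
    return s
def cloud(s):
    h,w=s["z_map"].shape
    u,v=np.meshgrid(np.arange(w),np.arange(h))
    p=cv2.undistortPoints(np.stack([u,v],-1).reshape(-1,1,2).astype(np.float64),np.array(s["K"]),np.array(s["D"])).reshape(h,w,2)
    z=s["z_map"].astype(float)
    P=np.dstack([p[...,0]*z,p[...,1]*z,z])
    W=P@s["M"][:3,:3].T+s["M"][:3,3]
    W[z==0]=np.nan
    return W
E
python3 - <<'E'
from h import *
a=cam("scene");b=cam("side")
cv2.imwrite("pics/scene.png",a["color"]);cv2.imwrite("pics/side.png",b["color"])
print(a["M"],b["M"],a["K"],read_state())
np.savez("s0.npz",W=cloud(a),c=a["color"],W2=cloud(b),c2=b["color"])
E
```

```text
pics
[[ 1.28239738e-01  8.62924205e-01 -4.88790738e-01  1.21359068e+00]
 [ 9.91743083e-01 -1.11345587e-01  6.36224623e-02 -8.07062640e-02]
 [ 4.76670995e-04 -4.92913761e-01 -8.70078041e-01  1.20896090e+00]
 [ 0.00000000e+00  0.00000000e+00  0.00000000e+00  1.00000000e+00]] [[-0.99473309 -0.06746447  0.07716622  0.4514796 ]
 [-0.10167724  0.55432873 -0.8260638   0.96226912]
 [ 0.01295451 -0.82955904 -0.55826873  0.71283182]
 [ 0.          0.          0.          1.        ]] [[439.45101637   0.         273.49116126]
 [  0.         439.45101637 210.19722466]
 [  0.           0.           1.        ]] {'time': 0.1, 'joint_pos': array([-9.39394191e-01,  3.85507095e-01,  6.76407702e-03, -4.13733746e-04,
       -1.19401744e+00, -2.58620554e-01]), 'joint_velocities': array([-0.00100963, -0.00226539,  0.00381781,  0.00055964, -0.00022754,
       -0.0001728 ]), 'effort': array([-5.92679517e-04, -3.93319166e+01,  1.88929439e+01,  4.19800356e+00,
       -2.61304303e-03,  1.22975209e-05]), 'tool_pos': array([ 0.22743135, -0.5815138 ,  0.19421827]), 'tcp_rot': array([-2.49194569e-04, -1.85238341e-01,  9.82693114e-01,  9.69190772e-04]), 'contact_force': array([ 0.1823289 , -0.58121113,  0.28709127]), 'torque': array([ 0.00012562, -0.03974855,  0.0353859 ]), 'grip_force': 0.0, 'gripper_width': 0.08559803414944843}
```

View pics/scene.png

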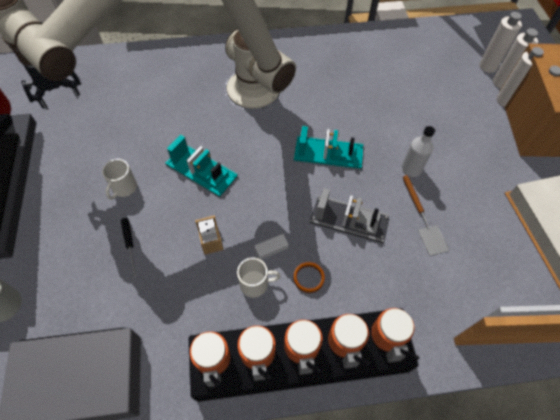

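View pics/side.png

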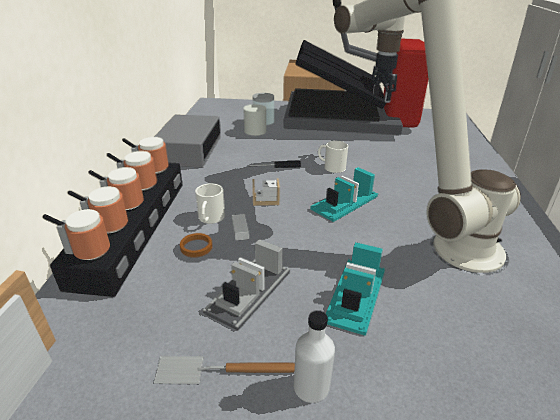

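Candidates: the block in the wooden cradle at scene (208,232); the plain bar lying at (271,244) is the stepless spacer. For the caliper: the grey one at (350,215), with turquoise look-alikes at (202,167) and (330,150). I choose the block in the cradle and the grey caliper, and will check both in a close crop.

Run:
```python
from h import *
d=np.load("s0.npz")
c,c2,W,W2=d["c"],d["c2"],d["W"],d["W2"]
f=lambda im,x,y,w,h:cv2.resize(im[y:y+h,x:x+w],(400,300),interpolation=cv2.INTER_CUBIC)
cv2.imwrite("pics/crop.png",np.vstack([np.hstack([f(c,180,205,60,45),f(c,300,180,100,75)]),np.hstack([f(c2,235,165,60,45),f(c2,190,235,120,90)])]))
for n,(u,v,r) in dict(cradle=(208,233,25),cal=(350,215,45),spacer=(271,244,20)).items():
    P=W[v-r:v+r,u-r:u+r].reshape(-1,3);P=P[P[:,2]>0.008]
    print(n,np.nanmin(P,0),np.nanmax(P,0))
for n,(u,v) in dict(bl=(208,228),fj=(323,196),mj=(352,205),grip=(375,212),tq1=(202,167),tq2=(330,150),muga=(118,165),mugb=(252,275),tape=(309,277),flask=(428,131)).items(): print(n,W[v,u].round(3))
print("bench",W[120:130,300:310].reshape(-1,3).mean(0))
```

```text
cradle [ 0.5668398  -0.23207908  0.0081275 ] [ 0.66083496 -0.16007732  0.07151184]
cal [0.50579404 0.11340868 0.00800481] [0.69074639 0.36009486 0.09039481]
spacer [ 0.63384855 -0.08135373  0.0082522 ] [0.74875083 0.0338271  0.09746724]
bl [ 0.604 -0.195  0.062]
fj [0.554 0.154 0.088]
mj [0.552 0.256 0.008]
grip [0.62  0.3   0.072]
tq1 [ 0.375 -0.203  0.05 ]
tq2 [0.329 0.228 0.007]
muga [ 0.344 -0.466  0.066]
mugb [ 0.744 -0.082  0.005]
tape [ 0.769  0.082 -0.002]
flask [0.439 0.479 0.2  ]
bench [0.21578138 0.15847354 0.01781963]
```

View pics/crop.png

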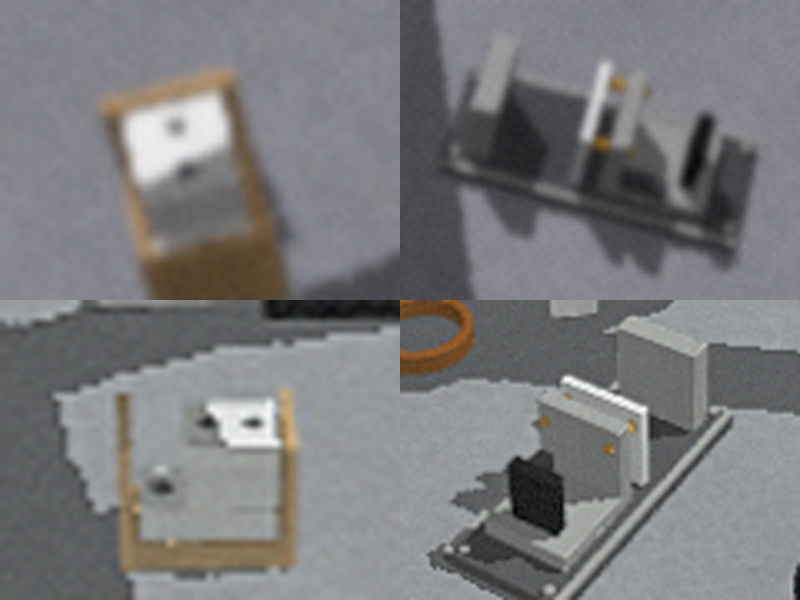

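The crop confirms it. The full-height part of the block faces the robot and the step faces away. The grey caliper has its fixed jaw on the left (-y) and its black grip on the right. I'll move over the cradle for a wrist view.

>>> servo_tool --plan '[[[-0.02, 0.01, -0.03, 0], [-0.045, 0.02, -0.02, 0], [-0.045, 0.02, -0.02, 0], [-0.045, 0.02, -0.02, 0], [-0.045, 0.02, -0.01, 0], [-0.045, 0.02, -0.01, 0], [-0.045, 0.02, 0, 0], [-0.045, 0.02, 0, 0], [-0.045, 0.02, 0, 0], [-0.045, 0.02, 0, 0], [-0.025, 0.02, 0, 0], [0, 0, 0, 0]]]'

```text
time: 1.6
tool_pos: [0.5711, -0.2206, 0.304]
tcp_rot: [-0.001, -0.187, 0.982, 0.0]
contact_force: [-0.6, -0.7, 0.3]
gripper_width: 0.0855
grip_force: 0.0
```

Run:
```python
from h import *
a=cam("wrist");cv2.imwrite("pics/w1.png",a["color"]);W=cloud(a)
st=read_state();print(st["tool_pos"],rot(st["tcp_rot"]).round(3),st["time"]);print(np.array(a["hand_eye"]).round(3))
np.savez("w1.npz",W=W,c=a["color"])
print(np.nanmin(W.reshape(-1,3),0),np.nanmax(W.reshape(-1,3),0))
```

```text
[ 0.57041805 -0.22168968  0.30441821] [[-0.931 -0.366 -0.002]
 [-0.366  0.931  0.   ]
 [ 0.001  0.001 -1.   ]] 1.65
[[-0.    -0.96  -0.281  0.072]
 [ 1.    -0.    -0.001  0.001]
 [ 0.001 -0.281  0.96  -0.179]
 [ 0.     0.     0.     1.   ]]
[ 0.1791433  -0.70068812 -0.09597833] [1.24872901 0.49994925 0.44407449]
```

View pics/w1.png

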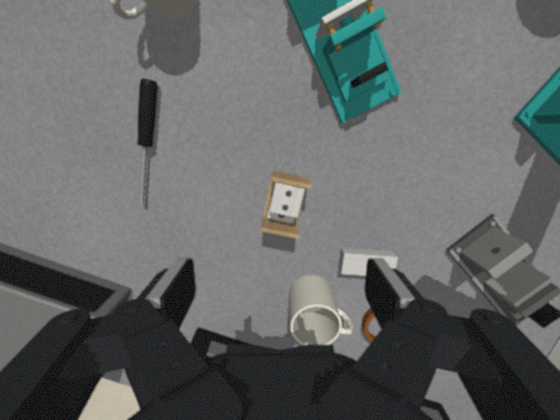

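The wrist view shows the block in its cradle at (287,200), step side down the picture, with the spacer at (368,263) and the grey caliper at (503,265). Next I'll fit the poses.

Run:
```python
from h import *
def fit(P,n):
    r=cv2.minAreaRect((P[:,:2]*1000).astype(np.float32));print(n,len(P),np.round(r[0],1),np.round(r[1],1),round(r[2],1))
for f,w,(x0,x1,y0,y1) in (("w1.npz","W",(250,320,165,245)),("s0.npz","W",(190,230,210,256))):
    d=np.load(f);W=d["W"][y0:y1,x0:x1].reshape(-1,3);c=d["c"][y0:y1,x0:x1].reshape(-1,3)
    hsv=cv2.cvtColor(c[None],cv2.COLOR_BGR2HSV)[0]
    wood=(hsv[:,1]>90)
    z=W[:,2]
    near=(np.hypot(W[:,0]-.613,W[:,1]+.197)<.065)
    fit(W[near&(z>.05)],"all tall");fit(W[wood&near&(z>.057)],"wood");fit(W[~wood&near&(z>.057)],"top");fit(W[~wood&near&(z>.02)&(z<.045)],"step")
    t=W[~wood&near&(z>.055)];print(np.median(t,0), np.percentile(W[wood&near,2],[50,90,98]))
```

```text
all tall 1425 [ 611.8 -195.3] [86.6 60. ] 9.4
wood 297 [ 610.9 -195.4] [84.8 55.7] 9.6
top 1021 [ 611.8 -195.4] [86.6 59.9] 9.4
step 243 [ 609.  -195.8] [80.7 59.5] 9.3
[ 0.59887692 -0.197867    0.06411026] [0.05031375 0.06633774 0.06703647]
all tall 396 [ 613.3 -196.2] [90.2 59.4] 9.0
wood 67 [ 613.  -195.6] [90.3 54.5] 9.7
top 278 [ 612.8 -196.3] [88.3 59.4] 9.0
step 99 [ 614.7 -196.1] [84.2 59. ] 9.6
[ 0.60022058 -0.19898684  0.06322016] [0.04147626 0.06549394 0.06805159]
```

```bash
cat >> h.py <<'E'
def go(x,y,z,yaw_deg):
    """print turn (rad), and shift along tool axes after that turn, to reach TCP xyz with tool x at yaw_deg"""
    ps=[];
    for _ in range(1): st=read_state()
    Rm=rot(st["tcp_rot"]);p=np.array(st["tool_pos"])
    cur=np.arctan2(Rm[1,0],Rm[0,0]);t=np.radians(yaw_deg)
    turn=-((t-cur+np.pi)%(2*np.pi)-np.pi)
    tx=np.array([np.cos(t),np.sin(t),0]);ty=np.array([np.sin(t),-np.cos(t),0]);d=np.array([x,y,z])-p
    print("turn",round(turn,4),"shift mm",np.round(1000*np.array([d@tx,d@ty,-d[2]]),1),"at",p.round(4),"F",np.round(st["contact_force"],1),"w",st["gripper_width"],"t",st["time"],"j6",round(st["joint_pos"][5],2))
E
python3 -c "
from h import *
go(.604,-.197,.12,189.4)"
```

```text
turn 0.2105 shift mm [-37.2  18.9 184.4] at [ 0.5704 -0.2217  0.3044] F [0.2 0.1 0.4] w 0.08552436639020791 t 1.65 j6 -1.09
```

>>> servo_tool --plan '[[[0, 0, 0, 0.07], [0, 0, 0, 0.07], [0, 0, 0, 0.07], [-0.013, 0.006, 0.03, 0], [-0.012, 0.007, 0.04, 0], [-0.012, 0.006, 0.04, 0], [0, 0, 0.04, 0], [0, 0, 0.034, 0], [0, 0, 0, 0], [0, 0, 0, 0]]]'

```text
time: 2.9
tool_pos: [0.6045, -0.1988, 0.1229]
tcp_rot: [0.001, -0.081, 0.997, -0.001]
contact_force: [-0.3, -1.3, 0.6]
gripper_width: 0.0856
grip_force: 0.0
```

Run:
```python
from h import *
a=cam("wrist");W=cloud(a)
go(.604,-.197,.026,189.4)
P=W.reshape(-1,3);P=P[(P[:,2]>.055)&(P[:,2]<.075)&(np.hypot(P[:,0]-.612,P[:,1]+.1955)<.065)]
r=cv2.minAreaRect((P[:,:2]*1000).astype(np.float32));print(r,len(P))
```

```text
turn -0.0016 shift mm [ 0.5  1.8 97.4] at [ 0.6048 -0.1987  0.1234] F [-0.3 -0.3  0.2] w 0.08556334117749338 t 2.95 j6 -1.35
((611.6328735351562, -195.03170776367188), (87.08855438232422, 60.11621856689453), 9.267460823059082) 4220
```

>>> servo_tool --plan '[[[0, 0.002, 0.025, 0], [0, 0, 0.03, 0], [0, 0, 0.025, 0], [0, 0, 0.012, 0], [0, 0, 0.005, 0], [0, 0, 0, 0], [0, 0, 0, 0]]]'

```text
time: 3.82
tool_pos: [0.6042, -0.196, 0.0254]
tcp_rot: [0.001, -0.081, 0.997, -0.0]
contact_force: [0.4, 0.2, -0.1]
gripper_width: 0.0857
grip_force: 0.0
```

>>> servo_tool --plan '[[[0, 0, 0, 0], [0, 0, 0, 0], [0, 0, 0, 0], [0, 0, 0, 0], [0, 0, 0, 0], [0, 0, 0, 0], [0, 0, 0, 0], [0, 0, 0, 0]]]' --jaw 0.03

```text
time: 4.82
tool_pos: [0.6038, -0.1964, 0.0252]
tcp_rot: [0.001, -0.081, 0.997, -0.0]
contact_force: [-0.4, -1.4, 5.4]
gripper_width: 0.04
grip_force: 60.0
```

>>> servo_tool --plan '[[[0, 0, -0.01, 0], [0, 0, -0.02, 0], [0, 0, -0.025, 0], [0, 0, -0.03, 0], [0, 0, -0.025, 0], [0, 0, -0.01, 0], [0, 0, 0, 0], [0, 0, 0, 0]]]'

```text
time: 5.82
tool_pos: [0.6022, -0.1955, 0.1423]
tcp_rot: [-0.002, -0.081, 0.997, 0.001]
contact_force: [-0.3, 0.2, -4.6]
gripper_width: 0.0398
grip_force: 60.9
```

Run:
```python
from h import *
a=cam("side");b=cam("wrist");s=cam("scene")
go(.604,-.197,.026,189.4)
cv2.imwrite("pics/lift.png",np.hstack([cv2.resize(a["color"][110:230,200:340],(400,343)),cv2.resize(b["color"],(400,300),interpolation=cv2.INTER_AREA)[:,:].repeat(1,0) if 0 else cv2.resize(b["color"],(400,343))]))
P=cloud(b).reshape(-1,3);P=P[(np.abs(P[:,1]+.2)<.2)&(np.abs(P[:,0]-.5)<.08)&(P[:,2]<.02)];print(len(P),np.median(P[:,2]))
```

```text
turn -0.0014 shift mm [ -1.1  -1.5 116.9] at [ 0.6027 -0.1957  0.1429] F [ 0.6  0.  -3.6] w 0.03980538862597237 t 5.975 j6 -1.35
59761 -4.408474367195714e-05
```

View pics/lift.png

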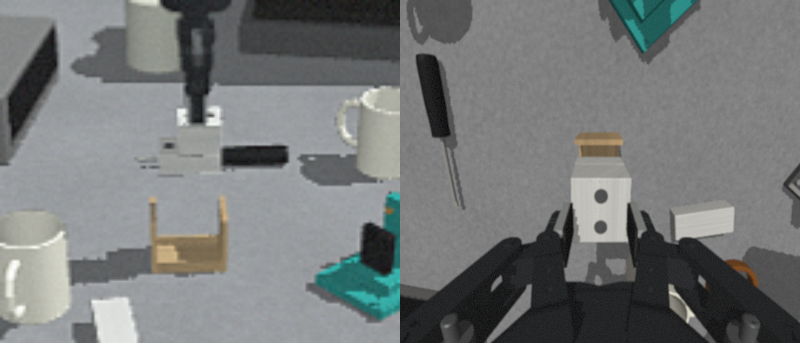

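The side view shows the block lifted clear and level in the fingers, with the cradle left empty. Now the caliper pose.

Run:
```python
from h import *
d=np.load("s0.npz");e=np.load("w1.npz")
def fit(P,n):
    if len(P)<8: return
    r=cv2.minAreaRect((P[:,:2]*1000).astype(np.float32));print(n,len(P),np.round(r[0],1),np.round(r[1],1),round(r[2],1),"med",np.median(P,0).round(4))
for n,W,c in (("scene",d["W"],d["c"]),("side",d["W2"],d["c2"]),("wrist",e["W"],e["c"])):
    hsv=cv2.cvtColor(c,cv2.COLOR_BGR2HSV)
    P=W.reshape(-1,3);h=hsv.reshape(-1,3)
    m=(np.abs(P[:,0]-.59)<.14)&(np.abs(P[:,1]-.235)<.15)&(h[:,1]<90)
    fit(P[m&(P[:,2]>.0075)&(P[:,2]<.1)],n+" all")
    fit(P[m&(P[:,2]>.078)&(P[:,2]<.1)],n+" tops")
    fit(P[m&(P[:,2]>.078)&(P[:,2]<.1)&(P[:,1]<.2)],n+" fixed top")
    fit(P[m&(P[:,2]>.078)&(P[:,2]<.1)&(P[:,1]>.2)],n+" mov top")
    fit(P[m&(P[:,2]>.035)&(P[:,2]<.1)&(h[:,2]<45)&(P[:,1]>.25)],n+" grip")
```

```text
scene all 2158 [605.5 233.3] [230.  118.2] 65.2 med [0.6052 0.2326 0.0152]
scene tops 302 [590.9 222.5] [168.3  70.5] 64.6 med [0.5814 0.2146 0.0842]
scene fixed top 141 [559.7 155.4] [20.  69.6] 65.0 med [0.5608 0.1552 0.0845]
scene mov top 161 [609.  260.1] [85.  70.5] 64.4 med [0.6001 0.2398 0.0838]
scene grip 61 [637.5 282.5] [26.8 60.6] 24.8 med [0.6404 0.2913 0.0669]
side all 3549 [595.6 237.3] [231.4 101.5] 65.1 med [0.5902 0.2573 0.0291]
side tops 535 [590.1 225.5] [177.2  70.7] 64.4 med [0.5807 0.227  0.0857]
side fixed top 211 [557.3 156. ] [23.7 69.9] 64.6 med [0.5563 0.1603 0.0866]
side mov top 324 [608.1 263.8] [92.4 70.8] 65.7 med [0.5972 0.2436 0.085 ]
side grip 234 [624.  300.8] [15.5 38.8] 64.0 med [0.624  0.3052 0.0622]
wrist all 6509 [595.8 236.8] [231.9 101.5] 64.9 med [0.5828 0.2097 0.052 ]
wrist tops 1485 [579.3 201.2] [122.5  70.9] 64.9 med [0.578  0.2146 0.0846]
wrist fixed top 686 [557.9 156.2] [22.4 70.3] 65.3 med [0.5564 0.1541 0.0853]
wrist mov top 799 [596.9 238.8] [39.1 70.7] 65.4 med [0.5962 0.2373 0.0837]
wrist grip 299 [633.6 287.4] [21.8 58.6] 41.0 med [0.6234 0.2963 0.0662]
```

Run:
```python
from h import *
d=np.load("s0.npz");e=np.load("w1.npz")
P=np.vstack([d["W"].reshape(-1,3),d["W2"].reshape(-1,3),e["W"].reshape(-1,3)])
P=P[(P[:,2]>.012)&(P[:,2]<.25)&(P[:,0]>.3)&(P[:,0]<.9)&(np.abs(P[:,1])<.4)]
for q in ((.53,-.02),(.52,0),(.50,-.02),(.52,-.05),(.54,.02)): 
    D=np.hypot(P[:,0]-q[0],P[:,1]-q[1]);i=np.argsort(D)[20];print(q,D[i].round(3),P[i].round(3))
go(.52,-.02,.1,155)
```

```text
(0.53, -0.02) 0.109 [0.633 0.016 0.027]
(0.52, 0) 0.114 [0.633 0.015 0.018]
(0.5, -0.02) 0.129 [ 0.443 -0.136  0.015]
(0.52, -0.05) 0.12 [ 0.423 -0.12   0.012]
(0.54, 0.02) 0.093 [0.633 0.022 0.03 ]
turn 0.599 shift mm [149.2 124.3  42.9] at [ 0.6027 -0.1957  0.1429] F [ 0.6  0.  -3.6] w 0.03980538862597237 t 5.975 j6 -1.35
```

>>> servo_tool --plan '[[[0, 0, 0, 0.1], [0, 0, 0, 0.15], [0, 0, 0, 0.15], [0, 0, 0, 0.12], [0.03, 0.025, 0, 0.08], [0.035, 0.03, 0, 0], [0.035, 0.03, 0, 0], [0.03, 0.025, 0.02, 0], [0.02, 0.015, 0.02, 0], [0, 0, 0.01, 0], [0, 0, 0, 0], [0, 0, 0, 0]]]'

```text
time: 7.48
tool_pos: [0.5187, -0.0211, 0.0948]
tcp_rot: [0.001, 0.217, 0.976, 0.0]
contact_force: [0.5, 0.3, -3.5]
gripper_width: 0.0396
grip_force: 61.2
```

```bash
python3 -c "
from h import *
go(.515,-.02,.021,155)"
```

```text
turn -0.0016 shift mm [ 3.8 -0.6 73.8] at [ 0.5187 -0.0211  0.0948] F [ 0.5  0.3 -3.5] w 0.039637517935368786 t 7.475 j6 -2.28
```

>>> servo_tool --plan '[[[0, 0, 0.02, 0], [0, 0, 0.025, 0], [0, 0, 0.015, 0], [0, 0, 0.006, 0], [0, 0, 0.003, 0], [0, 0, 0.002, 0], [0, 0, 0, 0]]]'

```text
time: 8.35
tool_pos: [0.5179, -0.0204, 0.0236]
tcp_rot: [0.0, 0.217, 0.976, 0.0]
contact_force: [-0.1, 0.6, -3.7]
gripper_width: 0.0399
grip_force: 61.2
```

>>> servo_tool --plan '[[[0, 0, 0.001, 0], [0, 0, 0.001, 0], [0, 0, 0, 0]]]'

```text
time: 8.72
tool_pos: [0.5177, -0.0205, 0.0215]
tcp_rot: [0.0, 0.217, 0.976, 0.0]
contact_force: [-1.0, 0.9, -1.6]
gripper_width: 0.0396
grip_force: 62.5
```

>>> servo_tool --plan '[[[0, 0, 0.001, 0], [0, 0, 0, 0]]]'

```text
time: 8.98
tool_pos: [0.5177, -0.0206, 0.0212]
tcp_rot: [0.0, 0.217, 0.976, -0.0]
contact_force: [-3.8, 0.3, 4.8]
gripper_width: 0.04
grip_force: 65.7
```

>>> servo_tool --plan '[[[0, 0, 0, 0], [0, 0, 0, 0], [0, 0, 0, 0], [0, 0, 0, 0], [0, 0, 0, 0], [0, 0, 0, 0], [0, 0, -0.02, 0], [0, 0, -0.03, 0], [0, 0, -0.04, 0], [0, 0, -0.03, 0], [0, 0, 0, 0], [0, 0, 0, 0]]]' --jaw 0.085

```text
time: 10.48
tool_pos: [0.5169, -0.0206, 0.1395]
tcp_rot: [-0.001, 0.217, 0.976, -0.0]
contact_force: [0.4, -0.2, -1.2]
gripper_width: 0.0849
grip_force: 0.0
```

```bash
cat >> h.py <<'E'
def fit(P,n):
    if len(P)<8: print(n,"few");return
    r=cv2.minAreaRect((P[:,:2]*1000).astype(np.float32));print(n,len(P),np.round(r[0],1),np.round(r[1],1),round(r[2],1),"med",np.median(P,0).round(4))
E
python3 - <<'E'
from h import *
a=cam("wrist");W=cloud(a).reshape(-1,3)
near=np.hypot(W[:,0]-.518,W[:,1]+.02)<.06
fit(W[near&(W[:,2]>.056)&(W[:,2]<.066)],"top")
fit(W[near&(W[:,2]>.008)&(W[:,2]<.066)],"all")
fit(W[near&(W[:,2]>.02)&(W[:,2]<.028)],"step")
cv2.imwrite("pics/set.png",a["color"])
go(.518,-.02,.14,245)
E
```

```text
top 2296 [513.1 -19.4] [44.1 46.2] 65.1 med [ 0.5122 -0.0192  0.06  ]
all 2939 [522.9 -24.2] [44.1 68. ] 64.4 med [ 0.5121 -0.02    0.0598]
step 377 [523.  -24.3] [42.4 67.9] 64.3 med [ 0.5476 -0.0334  0.0241]
turn -1.572 shift mm [-1.2 -0.9 -1. ] at [ 0.5167 -0.0207  0.139 ] F [-0.5  0.8 -0.4] w 0.0848586511536465 t 10.525 j6 -2.28
```

View pics/set.png

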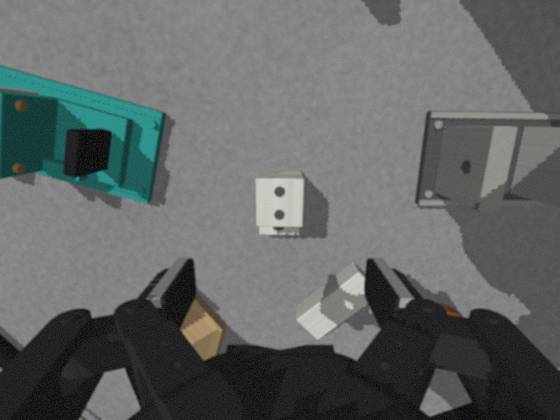

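The block stands upright at about (280,205) with the step towards the bottom of the picture. I'll turn 90° and take it by its ends.

>>> servo_tool --plan '[[[0, 0, 0, -0.1], [0, 0, 0, -0.17], [0, 0, 0, -0.17], [0, 0, 0, -0.17], [0, 0, 0, -0.17], [0, 0, 0, -0.17], [0, 0, 0, -0.17], [0, 0, 0, -0.17], [0, 0, 0, -0.17], [0, 0, 0, -0.112], [0, 0, 0, 0], [0, 0, 0, 0]]]'

```text
time: 12.02
tool_pos: [0.5172, -0.0206, 0.1394]
tcp_rot: [-0.001, -0.537, 0.844, 0.0]
contact_force: [0.4, 0.7, 0.1]
gripper_width: 0.0849
grip_force: 0.0
```

```bash
python3 -c "
from h import *
go(.5131,-.0194,.030,244.9)"
```

```text
turn 0.0004 shift mm [  0.6   4.3 109.4] at [ 0.5172 -0.0206  0.1394] F [0.4 0.7 0.1] w 0.08489817599683384 t 12.025 j6 -0.71
```

>>> servo_tool --plan '[[[0, 0.004, 0.02, 0], [0, 0, 0.03, 0], [0, 0, 0.03, 0], [0, 0, 0.02, 0], [0, 0, 0.009, 0], [0, 0, 0, 0], [0, 0, 0, 0]]]'

```text
time: 12.9
tool_pos: [0.5148, -0.0187, 0.032]
tcp_rot: [0.001, -0.537, 0.843, -0.0]
contact_force: [-0.2, -0.3, -0.6]
gripper_width: 0.0851
grip_force: 0.0
```

>>> servo_tool --plan '[[[0, 0, 0, 0], [0, 0, 0, 0], [0, 0, 0, 0], [0, 0, 0, 0], [0, 0, 0, 0], [0, 0, 0, 0], [0, 0, 0, 0], [0, 0, 0, 0]]]' --jaw 0.03

```text
time: 13.9
tool_pos: [0.514, -0.0188, 0.0312]
tcp_rot: [-0.0, -0.537, 0.843, -0.0]
contact_force: [-0.4, 0.4, 0.3]
gripper_width: 0.03
grip_force: 0.0
```

>>> servo_tool --plan '[[[0, 0, -0.01, 0], [0, 0, -0.02, 0], [0, 0, -0.03, 0], [0, 0, -0.04, 0], [0, 0, -0.04, 0], [0, 0, -0.03, 0], [0, 0, -0.01, 0], [0, 0, 0, 0], [0, 0, 0, 0]]]'

```text
time: 15.02
tool_pos: [0.513, -0.0189, 0.2097]
tcp_rot: [-0.001, -0.537, 0.843, 0.001]
contact_force: [0.3, 0.3, 0.3]
gripper_width: 0.0301
grip_force: 0.0
```

Run:
```python
from h import *
a=cam("wrist");W=cloud(a)
st=read_state();p=np.array(st["tool_pos"])
go(.5936+.01*-.906,.2325,p[2],245)
P=W.reshape(-1,3);m=(np.abs(P[:,0]-.59)<.14)&(np.abs(P[:,1]-.235)<.15)
fit(P[m&(P[:,2]>.0075)&(P[:,2]<.1)],"all")
near=np.hypot(P[:,0]-p[0],P[:,1]-p[1])<.05
print(p)
b=cam("side");P=cloud(b).reshape(-1,3);near=np.hypot(P[:,0]-p[0],P[:,1]-p[1])<.06
Q=P[near&(P[:,2]>p[2]-.06)];print("side lowest z of block",np.percentile(Q[:,2],[0.5,2]))
fit(Q[Q[:,2]<p[2]-.005],"block")
```

```text
turn 0.0002 shift mm [-258.1   41.5   -0. ] at [ 0.5131 -0.019   0.2096] F [-0.5 -0.1  0.3] w 0.03032897406873858 t 15.075 j6 -0.72
all 2931 [579.5 180.6] [116.7  82. ] 66.5 med [0.5728 0.1463 0.0308]
[ 0.51310513 -0.01896604  0.20962188]
side lowest z of block [0.25431975 0.26429759]
block few
```

It closed on nothing (opening 0.030, no grip force), so I'll look.

Run:
```python
from h import *
a=cam("wrist");b=cam("side")
cv2.imwrite("pics/miss.png",np.hstack([cv2.resize(b["color"][120:300,190:400],(400,343)),cv2.resize(a["color"],(400,343))]))
P=cloud(a).reshape(-1,3);m=np.hypot(P[:,0]-.52,P[:,1]+.02)<.08
fit(P[m&(P[:,2]>.008)&(P[:,2]<.066)],"all");fit(P[m&(P[:,2]>.056)&(P[:,2]<.066)],"top")
P=cloud(b).reshape(-1,3);m=np.hypot(P[:,0]-.52,P[:,1]+.02)<.08
fit(P[m&(P[:,2]>.008)&(P[:,2]<.066)],"all");fit(P[m&(P[:,2]>.056)&(P[:,2]<.066)],"top")
```

```text
all 2206 [523.5 -23.9] [44.8 68. ] 64.5 med [ 0.5188 -0.0261  0.0595]
top 1461 [513.2 -19.3] [43.5 45.4] 64.0 med [ 0.5132 -0.02    0.06  ]
all 506 [524.3 -23.2] [47.7 71.5] 65.6 med [ 0.5164 -0.0078  0.0418]
top 167 [513.7 -19.3] [45.  46.9] 64.2 med [ 0.513  -0.0171  0.0614]
```

View pics/miss.png

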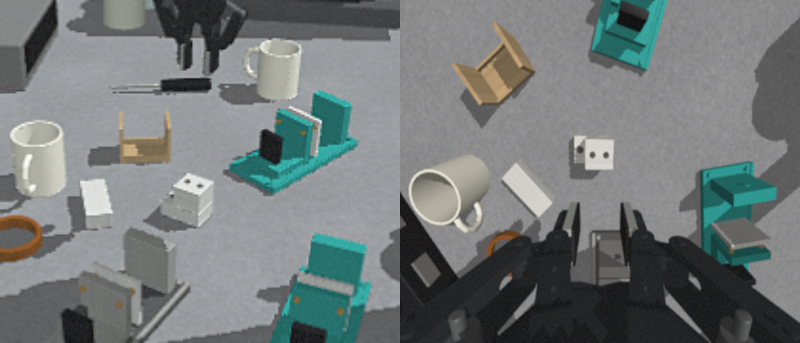

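The block is untouched and upright on the bench. The side cloud showed no finger points below z = 0.25 while the TCP reads 0.21, so I'll check where the fingertips actually are.

Run:
```python
from h import *
st=read_state();p=np.array(st["tool_pos"]);Rm=rot(st["tcp_rot"])
for n in ("side","scene","wrist"):
    b=cam(n);W=cloud(b)
    Mi=np.linalg.inv(b["M"])
    def proj(q):
        x=Mi[:3,:3]@q+Mi[:3,3];return cv2.projectPoints(x.reshape(1,3),np.zeros(3),np.zeros(3),np.array(b["K"]),np.array(b["D"]))[0].ravel().round(1)
    print(n,"tcp px",proj(p),"grasp px",proj(p-Rm[:,2]*.019),"block",proj(np.array([.5132,-.0193,.06])))
    Q=(W.reshape(-1,3)-p)@Rm
    m=(np.abs(Q[:,0])<.05)&(np.abs(Q[:,1])<.09)&(Q[:,2]>-.12)&(Q[:,2]<.03)
    Q=Q[m]
    for z0 in np.arange(-.12,.03,.015):
        s=Q[(Q[:,2]>=z0)&(Q[:,2]<z0+.015)]
        if len(s): print(round(z0,3),len(s),np.percentile(s[:,:2],[5,50,95],axis=0).round(3).tolist())
```

```text
side tcp px [292.5 170.2] grasp px [292.7 163.8] block [291.2 217. ]
-0.12 214 [[-0.016, -0.052], [-0.01, 0.004], [0.013, 0.057]]
-0.105 184 [[-0.014, -0.048], [-0.009, -0.014], [0.011, 0.048]]
-0.09 110 [[-0.012, -0.037], [-0.008, -0.016], [0.008, 0.045]]
-0.075 83 [[-0.011, -0.026], [-0.006, -0.013], [0.011, 0.029]]
-0.06 82 [[-0.012, -0.026], [-0.006, -0.014], [0.009, 0.028]]
-0.045 21 [[-0.01, -0.019], [-0.006, -0.015], [0.011, 0.023]]
scene tcp px [263.  167.3] grasp px [262.9 163.3] block [263.9 195.5]
-0.12 55 [[-0.017, -0.06], [-0.012, -0.024], [0.014, 0.014]]
-0.105 47 [[-0.014, -0.053], [-0.008, -0.027], [0.009, 0.015]]
-0.09 23 [[-0.013, -0.046], [-0.011, -0.025], [0.002, 0.022]]
-0.075 14 [[-0.011, -0.024], [-0.01, 0.014], [-0.007, 0.017]]
-0.06 32 [[-0.011, -0.03], [-0.007, -0.023], [0.006, 0.015]]
-0.045 12 [[-0.009, -0.026], [-0.006, -0.004], [0.007, 0.016]]
wrist tcp px [278.4 236.9] grasp px [278.3 248.7] block [279.1 188.8]
-0.12 14652 [[-0.009, -0.052], [0.011, 0.001], [0.017, 0.054]]
-0.105 8749 [[-0.01, -0.047], [0.006, -0.012], [0.016, 0.049]]
-0.09 2951 [[-0.002, -0.041], [0.011, 0.016], [0.013, 0.042]]
-0.075 1492 [[-0.009, -0.024], [0.007, 0.016], [0.011, 0.025]]
-0.06 976 [[-0.007, -0.026], [0.007, -0.014], [0.011, 0.028]]
-0.045 236 [[-0.009, -0.021], [0.007, 0.016], [0.011, 0.023]]
```

Run:
```python
from h import *
st=read_state();p=np.array(st["tool_pos"]);Rm=rot(st["tcp_rot"]);print(st["gripper_width"],p)
for n in ("side","scene","wrist"):
    b=cam(n);W=cloud(b)
    Q=(W.reshape(-1,3)-p)@Rm
    Q=Q[(np.abs(Q[:,0])<.03)&(np.abs(Q[:,1])<.05)&(Q[:,2]>-.08)&(Q[:,2]<.1)]
    print(n,len(Q),np.histogram(Q[:,2],np.arange(-.08,.03,.005))[0], np.sort(Q[:,2])[-5:].round(4))
```

```text
0.029760938483046673 [ 0.51386154 -0.01886559  0.21076474]
side 210 [24 27 30 28 28 26 29 15  3  0  0  0  0  0  0  0  0  0  0  0  0] [-0.0404 -0.0403 -0.0393 -0.0392 -0.0391]
scene 61 [ 2  8  4  2 10 13 10  7  4  1  0  0  0  0  0  0  0  0  0  0  0] [-0.0393 -0.0385 -0.0374 -0.0362 -0.0349]
wrist 3131 [418 735 378 383 360 330 287 203  37   0   0   0   0   0   0   0   0   0
   0   0   0] [-0.0367 -0.0367 -0.0366 -0.0365 -0.0363]
```

The fingertips really end about 38 mm behind the reported TCP. The first grasp therefore held only the top edge, and this one closed above the block. I'll go down 40 mm further, so that the tips sit at z of about 0.03, above the 24 mm step.

>>> servo_tool --plan '[[[0, 0, 0.02, 0], [0, 0, 0.03, 0], [0, 0, 0.03, 0], [0, 0, 0.03, 0], [0, 0, 0.03, 0], [0, 0, 0.02, 0], [0, 0, 0.01, 0], [0, 0, 0, 0], [0, 0, 0, 0]]]' --jaw 0.085

```text
time: 16.65
tool_pos: [0.5148, -0.0187, 0.0421]
tcp_rot: [0.001, -0.538, 0.843, -0.0]
contact_force: [-0.5, 0.0, -0.3]
gripper_width: 0.085
grip_force: 0.0
```

Run:
```python
from h import *
go(.5133,-.0193,-.010,244.8)
st=read_state();p=np.array(st["tool_pos"]);Rm=rot(st["tcp_rot"])
b=cam("wrist");Q=(cloud(b).reshape(-1,3)-p)@Rm
Q=Q[(np.abs(Q[:,0])<.03)&(np.abs(np.abs(Q[:,1])-.05)<.012)&(Q[:,2]>-.08)&(Q[:,2]<.1)]
print(np.histogram(Q[:,2],np.arange(-.08,.04,.005))[0])
```

```text
turn 0.0041 shift mm [ 1.2  1.1 52.1] at [ 0.5148 -0.0187  0.0421] F [-0.5  0.  -0.3] w 0.08499171503418143 t 16.65 j6 -0.72
[766 747 645 583 504 317  43   0   0   0   0   0   0   0   0   0   0   0
   0 457  11  10  11]
```

>>> servo_tool --plan '[[[0.001, 0.001, 0.015, 0], [0, 0, 0.015, 0], [0, 0, 0.01, 0], [0, 0, 0.006, 0], [0, 0, 0.004, 0], [0, 0, 0, 0], [0, 0, 0, 0]]]'

```text
time: 17.58
tool_pos: [0.513, -0.0193, -0.0085]
tcp_rot: [0.0, -0.537, 0.843, -0.0]
contact_force: [0.3, 0.1, 0.2]
gripper_width: 0.0851
grip_force: 0.0
```

>>> servo_tool --plan '[[[0, 0, 0, 0], [0, 0, 0, 0], [0, 0, 0, 0], [0, 0, 0, 0], [0, 0, 0, 0], [0, 0, 0, 0], [0, 0, 0, 0], [0, 0, 0, 0]]]' --jaw 0.03

```text
time: 18.58
tool_pos: [0.5135, -0.0192, -0.0082]
tcp_rot: [0.001, -0.538, 0.843, -0.0]
contact_force: [0.3, 0.3, 5.7]
gripper_width: 0.0449
grip_force: 62.9
```

Gripped at 45 mm. Lifting.

>>> servo_tool --plan '[[[0, 0, -0.01, 0], [0, 0, -0.02, 0], [0, 0, -0.03, 0], [0, 0, -0.03, 0], [0, 0, -0.03, 0], [0, 0, -0.02, 0], [0, 0, -0.01, 0], [0, 0, 0, 0], [0, 0, 0, 0]]]'

```text
time: 19.7
tool_pos: [0.5115, -0.0195, 0.1399]
tcp_rot: [-0.001, -0.537, 0.843, 0.001]
contact_force: [0.4, 0.3, -5.0]
gripper_width: 0.0449
grip_force: 62.2
```

Run:
```python
from h import *
st=read_state();p=np.array(st["tool_pos"]);Rm=rot(st["tcp_rot"])
a=cam("wrist");Q=(cloud(a).reshape(-1,3)-p)@Rm
z=Q[:,2];m=(np.abs(Q[:,0])<.04)&(np.abs(Q[:,1])<.06)
top=Q[m&(z>-.074)&(z<-.062)&(np.abs(Q[:,1])<.02)];print("top",np.histogram(Q[m,2],np.arange(-.08,.03,.005))[0]);fit(top,"top tool")
st2=Q[m&(z>-.038)&(z<-.026)];fit(st2,"step tool")
b=cam("side");P=cloud(b).reshape(-1,3);near=np.hypot(P[:,0]-p[0],P[:,1]-p[1])<.06
H=P[near&(P[:,2]>p[2]-.05)];print("lowest over tcp",np.sort(H[:,2])[[0,5,20]]-p[2])
th=np.radians(-25);cx=np.array([np.cos(th),np.sin(th)]);o=np.array([.5936,.2325])
go(*(o-.011*cx),p[2],245)
print((o-.011*cx))
```

```text
top [ 660  472 9665  693  641  522  445  320  288 1473  353  314  285  266
   53    0    0    0    0    0    0]
top tool 8445 [-0.1 -0. ] [45.8 40. ] 0.0 med [ 0.0033 -0.0001 -0.068 ]
step tool 1927 [ 19.3 -14.8] [72.6 27. ] 66.9 med [ 0.0186 -0.0311 -0.032 ]
lowest over tcp [0.00981447 0.01046433 0.01305024]
turn 0.0001 shift mm [-2.629e+02  4.340e+01  1.000e-01] at [ 0.5118 -0.0194  0.14  ] F [-0.   0.4 -4.3] w 0.04508891578185729 t 19.8 j6 -0.72
[0.58363061 0.2371488 ]
```

>>> servo_tool --plan '[[[-0.01, 0.002, 0, 0], [-0.02, 0.004, 0, 0], [-0.03, 0.006, 0, 0], [-0.035, 0.007, 0, 0], [-0.035, 0.007, 0, 0], [-0.035, 0.007, 0, 0], [-0.03, 0.006, 0, 0], [-0.016, 0.003, 0, 0], [-0.007, 0.001, 0, 0], [0, 0, 0, 0], [0, 0, 0, 0]]]'

```text
time: 21.18
tool_pos: [0.5655, 0.1956, 0.1412]
tcp_rot: [-0.0, -0.537, 0.844, 0.0]
contact_force: [-0.5, 0.9, -3.6]
gripper_width: 0.0451
grip_force: 62.2
```

```bash
cat >> h.py <<'E'
O=np.array([.5936,.2325]);TH=np.radians(-25);CX=np.array([np.cos(TH),np.sin(TH)]);CY=np.array([-np.sin(TH),np.cos(TH)])
def loc(W): # world -> caliper frame
    d=W[...,:2]-O;return np.stack([d@CX,d@CY,W[...,2]],-1)
E
python3 - <<'E'
from h import *
t=O-.011*CX-.045*CY
go(*t,.04,245)
a=cam("side");L=loc(cloud(a)).reshape(-1,3)
m=(np.abs(L[:,0])<.05)&(np.abs(L[:,1])<.12)
for n,(y0,y1) in dict(fixed=(-.11,-.05),mov=(-.03,.045)).items():
    s=L[m&(L[:,2]>.076)&(L[:,2]<.092)&(L[:,1]>y0)&(L[:,1]<y1)]
    if len(s): print(n,len(s),np.percentile(s,[1,50,99],axis=0).round(4).tolist())
g=L[m&(L[:,2]>.03)&(L[:,2]<.078)&(L[:,1]>.06)&(L[:,1]<.12)];print("grip",len(g),np.percentile(g,[2,50,98],axis=0).round(4).tolist())
p=np.array(read_state()["tool_pos"]);b=L[(L[:,2]>p[2]+.0)&(L[:,2]<p[2]+.07)&(np.abs(L[:,0])<.05)&(L[:,1]>-.08)&(L[:,1]<-.01)]
print("block",np.percentile(b,[1,50,99],axis=0).round(4).tolist())
E
```

```text
turn -0.0007 shift mm [ -0.3   1.1 101.2] at [0.5655 0.1956 0.1412] F [-0.5  0.9 -3.6] w 0.04509858964368702 t 21.175 j6 -1.04
fixed 225 [[-0.0346, -0.0951, 0.0762], [-0.0027, -0.0792, 0.0867], [0.0332, -0.0729, 0.0897]]
mov 348 [[-0.035, -0.0106, 0.0762], [-0.0014, 0.0155, 0.085], [0.0345, 0.0261, 0.0893]]
grip 291 [[-0.0199, 0.0697, 0.0303], [-0.0032, 0.0794, 0.059], [0.0188, 0.083, 0.0775]]
block [[-0.0457, -0.0646, 0.1519], [-0.0131, -0.0263, 0.185], [0.0332, -0.0225, 0.2112]]
```

>>> servo_tool --plan '[[[0, 0.001, 0.015, 0], [0, 0, 0.03, 0], [0, 0, 0.03, 0], [0, 0, 0.025, 0], [0, 0, 0.015, 0], [0, 0, 0.01, 0], [0, 0, 0.005, 0], [0, 0, 0.003, 0], [0, 0, 0, 0], [0, 0, 0, 0]]]'

```text
time: 22.48
tool_pos: [0.5652, 0.1971, 0.0088]
tcp_rot: [0.001, -0.537, 0.843, -0.0]
contact_force: [-0.1, -0.3, -4.6]
gripper_width: 0.0452
grip_force: 62.2
```

>>> servo_tool --plan '[[[0, 0, 0.002, 0], [0, 0, 0.001, 0], [0, 0, 0, 0], [0, 0, 0, 0]]]'

```text
time: 22.98
tool_pos: [0.5649, 0.1969, 0.0052]
tcp_rot: [-0.0, -0.537, 0.843, -0.0]
contact_force: [0.2, -0.9, -4.3]
gripper_width: 0.0453
grip_force: 62.2
```

>>> servo_tool --plan '[[[0, 0, 0.001, 0], [0, 0, 0, 0], [0, 0, 0, 0]]]'

```text
time: 23.35
tool_pos: [0.5649, 0.1969, 0.0042]
tcp_rot: [0.0, -0.537, 0.843, -0.0]
contact_force: [-0.7, 0.2, -3.4]
gripper_width: 0.0453
grip_force: 62.2
```

>>> servo_tool --plan '[[[0, 0, 0.0005, 0], [0, 0, 0, 0], [0, 0, 0, 0]]]'

```text
time: 23.72
tool_pos: [0.5649, 0.1969, 0.0039]
tcp_rot: [0.0, -0.537, 0.843, -0.0]
contact_force: [-1.2, 0.5, -2.6]
gripper_width: 0.0451
grip_force: 62.2
```

>>> servo_tool --plan '[[[0, 0, 0.0005, 0], [0, 0, 0, 0], [0, 0, 0, 0]]]'

```text
time: 24.1
tool_pos: [0.5649, 0.1969, 0.0038]
tcp_rot: [0.0, -0.538, 0.843, -0.0]
contact_force: [-2.9, 0.4, 3.9]
gripper_width: 0.045
grip_force: 62.9
```

>>> servo_tool --plan '[[[0, 0, 0.0005, 0], [0, 0, 0, 0], [0, 0, 0, 0]]]'

```text
time: 24.48
tool_pos: [0.5649, 0.1969, 0.0038]
tcp_rot: [0.0, -0.538, 0.843, -0.0]
contact_force: [-3.8, 0.3, 6.4]
gripper_width: 0.0454
grip_force: 63.5
```

Seated on the bed. Releasing and rising.

>>> servo_tool --plan '[[[0, 0, 0, 0], [0, 0, 0, 0], [0, 0, 0, 0], [0, 0, 0, 0], [0, 0, 0, 0], [0, 0, -0.02, 0], [0, 0, -0.03, 0], [0, 0, -0.04, 0], [0, 0, -0.04, 0], [0, 0, -0.03, 0], [0, 0, 0, 0], [0, 0, 0, 0]]]' --jaw 0.085

```text
time: 25.98
tool_pos: [0.5642, 0.1966, 0.1618]
tcp_rot: [-0.001, -0.537, 0.843, 0.0]
contact_force: [-0.3, -0.1, -0.4]
gripper_width: 0.0847
grip_force: 0.0
```

Run:
```python
from h import *
for n in ("wrist","side"):
    a=cam(n);L=loc(cloud(a));f=L.reshape(-1,3)
    m=(np.abs(f[:,0])<.05)
    top=f[m&(f[:,2]>.068)&(f[:,2]<.075)&(f[:,1]>-.072)&(f[:,1]<-.015)];fit(top,n+" blocktop")
    s=f[m&(f[:,2]>.032)&(f[:,2]<.04)&(f[:,1]>-.069)&(f[:,1]<-.018)];fit(s,n+" step")
    mv=f[m&(f[:,2]>.08)&(f[:,2]<.092)&(f[:,1]>-.03)&(f[:,1]<.05)];fit(mv,n+" mov tops")
    hs=np.histogram(mv[:,1],np.arange(-.016,.04,.002))[0];print(hs)
    g=f[m&(f[:,2]>.06)&(f[:,2]<.08)&(f[:,1]>.06)&(f[:,1]<.1)];fit(g,n+" grip")
go(*(O+.076*CY),.15,245)
```

```text
wrist blocktop 2091 [-11.8 -44.6] [43.2 46. ] 89.8 med [-0.0119 -0.0456  0.072 ]
wrist step 686 [ 23.  -43.7] [43.5 21.3] 87.5 med [ 0.0234 -0.0444  0.036 ]
wrist mov tops 1649 [-0.3  7.1] [69.5 35.7] 0.1 med [-0.0002  0.0123  0.0849]
[  0   0  96 182 139 136  96   0   0   0   0   0   0 117 211 126 128 137
 133 124  24   0   0   0   0   0   0]
wrist grip 633 [ 0.1 74. ] [12.8 39.2] 88.9 med [-0.      0.0699  0.0747]
side blocktop 220 [-10.8 -46.1] [45.2 49.7] 88.5 med [-0.0127 -0.0437  0.0732]
side step 28 [-33.3 -42.7] [41.5  7.3] 80.2 med [-0.0337 -0.0373  0.0364]
side mov tops 274 [-0.4  7.3] [38.3 70. ] 88.9 med [-0.0025  0.0149  0.0856]
[ 0  0  9 17 18 29 22  2  0  0  0  0  0  9 22 17 18 17 23 38 32  1  0  0
  0  0  0]
side grip 152 [-0.1 76.1] [16.1 39.3] 87.5 med [-0.003   0.0792  0.0736]
turn 0.0002 shift mm [-121.2  -11.6   11.2] at [0.564  0.1964 0.1612] F [-0.1  0.9  1.4] w 0.08484220530943103 t 26.075 j6 -1.04
```

The block stands centred, with its flats facing the jaws. Next I'll turn 90° and move over the black grip with the fingers pre-opened to 30 mm.

>>> servo_tool --plan '[[[0, 0, 0, -0.1], [0, 0, 0, -0.17], [0, 0, 0, -0.17], [0, 0, 0, -0.17], [0, 0, 0, -0.17], [0, 0, 0, -0.17], [0, 0, 0, -0.17], [0, 0, 0, -0.17], [0, 0, 0, -0.17], [0, 0, 0, -0.111], [0, 0, 0, 0], [0, 0, 0, 0]]]' --jaw 0.03

```text
time: 27.58
tool_pos: [0.5646, 0.1967, 0.162]
tcp_rot: [0.0, 0.976, -0.217, -0.0]
contact_force: [-0.4, -0.7, -0.6]
gripper_width: 0.0298
grip_force: 0.0
```

```bash
python3 -c "
from h import *
go(*(O+.0745*CY),.12,335)"
```

```text
turn -0.0011 shift mm [  11.1 -119.2   42. ] at [0.5646 0.1967 0.162 ] F [-0.4 -0.7 -0.6] w 0.029826225676209295 t 27.575 j6 0.53
```

>>> servo_tool --plan '[[[0.003, -0.02, 0, 0], [0.003, -0.03, 0, 0], [0.003, -0.03, 0, 0], [0.002, -0.025, 0.01, 0], [0, -0.014, 0.02, 0], [0, 0, 0.012, 0], [0, 0, 0, 0], [0, 0, 0, 0]]]'

```text
time: 28.58
tool_pos: [0.6252, 0.2995, 0.1215]
tcp_rot: [-0.0, 0.976, -0.216, 0.0]
contact_force: [-1.0, -0.4, 0.3]
gripper_width: 0.0302
grip_force: 0.0
```

Run:
```python
from h import *
a=cam("wrist")
st=read_state();p=np.array(st["tool_pos"]);Rm=rot(st["tcp_rot"])
W=cloud(a);f=loc(W).reshape(-1,3);m=(np.abs(f[:,0])<.05)
v=a["color"].reshape(-1,3).max(1)
g=f[m&(f[:,2]>.070)&(f[:,2]<.08)&(f[:,1]>.06)&(f[:,1]<.1)];fit(g,"grip")
Q=(W.reshape(-1,3)-p)@Rm;q=Q[(np.abs(Q[:,0])<.03)&(np.abs(Q[:,1])<.06)&(Q[:,2]<-.03)]
for z0 in np.arange(-.11,-.03,.01):
    s=q[(q[:,2]>=z0)&(q[:,2]<z0+.01)]
    if len(s):print(round(z0,2),np.percentile(s[:,1],[1,50,99]).round(3),np.abs(s[:,1]).min().round(3))
go(*(O+.0745*CY),.012,335)
cv2.imwrite("pics/grip.png",a["color"])
```

```text
grip 697 [ 0. 76.] [11.7 39.2] 90.0 med [0.0009 0.0759 0.0758]
-0.11 [-0.055  0.006  0.054] 0.0
-0.1 [-0.05  -0.016  0.05 ] 0.013
-0.09 [-0.048 -0.016  0.047] 0.015
-0.08 [-0.035 -0.015  0.034] 0.014
-0.07 [-0.029 -0.015  0.028] 0.014
-0.06 [-0.029  0.015  0.028] 0.014
-0.05 [-0.028 -0.015  0.027] 0.015
-0.04 [-0.021  0.015  0.019] 0.015
turn 0.0 shift mm [ -0.4  -0.2 109.8] at [0.6254 0.2997 0.1218] F [ 0.2 -0.6 -0.6] w 0.030130339534213995 t 28.625 j6 0.45
```

View pics/grip.png

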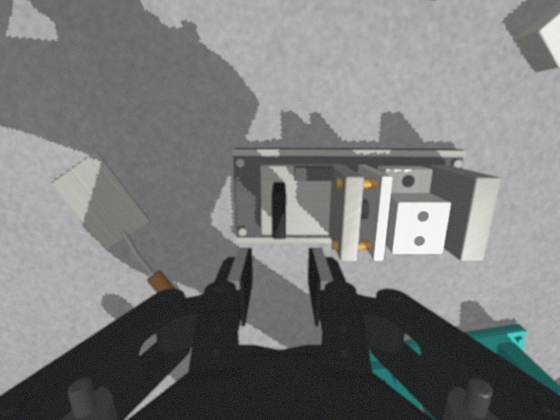

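The view shows the grip at (279,210) between the finger lines, the anvil at (383,215), and the block at (420,225) standing free of both jaws. Descending over the grip.

>>> servo_tool --plan '[[[0, -0.0015, 0.02, 0], [0, 0, 0.03, 0], [0, 0, 0.025, 0], [0, 0, 0.02, 0], [0, 0, 0.01, 0], [0, 0, 0.005, 0], [0, 0, 0, 0]]]'

```text
time: 29.5
tool_pos: [0.626, 0.3016, 0.0113]
tcp_rot: [-0.0, 0.976, -0.216, 0.0]
contact_force: [-0.7, -0.8, 0.0]
gripper_width: 0.0301
grip_force: 0.0
```

>>> servo_tool --plan '[[[0, 0, 0, 0], [0, 0, 0, 0], [0, 0, 0, 0], [0, 0, 0, 0], [0, 0, 0, 0], [0, 0, 0, 0]]]' --jaw 0.0

```text
time: 30.25
tool_pos: [0.6258, 0.3009, 0.0119]
tcp_rot: [0.0, 0.976, -0.216, 0.0]
contact_force: [-2.8, -2.9, 5.6]
gripper_width: 0.0108
grip_force: 60.6
```

```bash
cat > gap.py <<'E'
from h import *
st=read_state();p=np.array(st["tool_pos"])
print("tool",loc(p).round(4),"F cal",[round(float(np.array(st["contact_force"])[:2]@a),1) for a in (CX,CY)],round(float(st["contact_force"][2]),1),"t",st["time"])
for n in ("wrist","side"):
    f=loc(cloud(cam(n))).reshape(-1,3);m=(np.abs(f[:,0])<.034)
    for lab,z0,z1,y0,y1 in (("tops",.081,.09,-.04,.04),("block",.066,.076,-.078,-.012)):
        y=f[m&(f[:,2]>z0)&(f[:,2]<z1)&(f[:,1]>y0)&(f[:,1]<y1),1]
        if len(y)<20: continue
        h,e=np.histogram(y,np.arange(y0,y1,.001));k=h>0.25*np.median(h[h>2])
        ed=np.flatnonzero(np.diff(np.r_[0,k.astype(int),0]));print(n,lab,len(y),[(round(e[i]*1000),round(e[j-1]*1000)+1) for i,j in zip(ed[::2],ed[1::2])])
E
python3 gap.py
```

```text
tool [0.0002 0.0756 0.0119] F cal [-1.3, -3.8] 5.6 t 30.25
wrist tops 5871 [(-10, -1), (12, 27)]
wrist block 6848 [(-63, -21)]
side tops 149 [(-12, -1), (11, 26)]
side block 210 [(-77, -73), (-63, -61), (-60, -58), (-57, -22)]
```

>>> servo_tool --plan '[[[0, 0.002, 0, 0], [0, 0.003, 0, 0], [0, 0.003, 0, 0], [0, 0.003, 0, 0], [0, 0.003, 0, 0], [0, 0.002, 0, 0], [0, 0, 0, 0], [0, 0, 0, 0]]]'

```text
time: 31.35
tool_pos: [0.6221, 0.2925, 0.012]
tcp_rot: [-0.005, 0.977, -0.215, 0.003]
contact_force: [3.2, 11.3, 0.1]
gripper_width: 0.0108
grip_force: 60.1
```

```bash
python3 gap.py
```

```text
tool [0.0005 0.0665 0.012 ] F cal [-1.9, 11.6] 0.1 t 31.35
wrist tops 5917 [(-20, -11), (2, 17)]
wrist block 6949 [(-75, -72), (-66, -28)]
side tops 135 [(-22, -12), (2, 6), (7, 8), (9, 17)]
side block 268 [(-78, -73), (-68, -34), (-33, -32), (-28, -27), (-25, -24), (-16, -13)]
```

>>> servo_tool --plan '[[[0, 0.002, 0, 0], [0, 0.002, 0, 0], [0, 0.002, 0, 0], [0, 0.002, 0, 0], [0, 0.002, 0, 0], [0, 0, 0, 0], [0, 0, 0, 0], [0, 0, 0, 0]]]'

```text
time: 32.45
tool_pos: [0.6184, 0.2845, 0.012]
tcp_rot: [-0.006, 0.977, -0.215, 0.004]
contact_force: [3.8, 13.0, -0.2]
gripper_width: 0.0112
grip_force: 60.0
```

```bash
python3 gap.py
```

```text
tool [0.0005 0.0576 0.012 ] F cal [-2.0, 13.4] -0.2 t 32.45
wrist tops 5862 [(-27, -17), (-7, 8)]
wrist block 8646 [(-75, -72), (-70, -35), (-20, -16)]
side tops 135 [(-28, -17), (-8, 8)]
side block 224 [(-78, -73), (-71, -61), (-60, -57), (-55, -48), (-47, -44), (-43, -40), (-38, -37), (-23, -18)]
```

>>> servo_tool --plan '[[[0, 0.001, 0, 0], [0, 0.001, 0, 0], [0, 0.001, 0, 0], [0, 0.001, 0, 0], [0, 0.001, 0, 0], [0, 0, 0, 0], [0, 0, 0, 0], [0, 0, 0, 0]]]'

```text
time: 33.55
tool_pos: [0.6165, 0.2804, 0.012]
tcp_rot: [-0.006, 0.977, -0.215, 0.004]
contact_force: [3.0, 15.1, -0.9]
gripper_width: 0.0112
grip_force: 60.0
```

```bash
python3 gap.py
```

```text
tool [0.0005 0.0531 0.012 ] F cal [-3.7, 14.9] -0.9 t 33.55
wrist tops 5847 [(-29, -21), (-11, 4)]
wrist block 8676 [(-75, -38), (-23, -20)]
side tops 139 [(-32, -19), (-13, -10), (-8, 3)]
side block 214 [(-78, -67), (-66, -42), (-41, -40), (-37, -36), (-26, -21)]
```

>>> servo_tool --plan '[[[0, 0.001, 0, 0], [0, 0.001, 0, 0], [0, 0.0005, 0, 0], [0, 0, 0, 0], [0, 0, 0, 0], [0, 0, 0, 0]]]'

```text
time: 34.4
tool_pos: [0.6159, 0.279, 0.012]
tcp_rot: [-0.007, 0.977, -0.215, 0.005]
contact_force: [4.4, 15.7, -1.4]
gripper_width: 0.0109
grip_force: 60.1
```

```bash
cat >> gap.py <<'E'
a=cam("wrist");cv2.imwrite("pics/clamp.png",cv2.resize(a["color"][120:290,270:480],(790,600),interpolation=cv2.INTER_CUBIC))
f=loc(cloud(a)).reshape(-1,3);f=f[(np.abs(f[:,0])<.03)&(f[:,2]>.081)&(f[:,2]<.09)]
y=f[(f[:,1]>-.05)&(f[:,1]<.04),1]*1000
h,e=np.histogram(y,np.arange(-50,40,.5));print([(x,int(n)) for x,n in zip(e,h) if n])
E
python3 gap.py
```

```text
tool [0.0006 0.0516 0.012 ] F cal [-2.6, 16.1] -1.4 t 34.4
wrist tops 5905 [(-30, -21), (-13, 2)]
wrist block 8510 [(-75, -38), (-23, -20)]
side tops 135 [(-31, -21), (-14, -13), (-12, 2)]
side block 221 [(-78, -72), (-71, -66), (-65, -40), (-32, -31), (-25, -24), (-23, -22), (-21, -20)]
[(np.float64(-30.5), 4), (np.float64(-30.0), 27), (np.float64(-29.5), 62), (np.float64(-29.0), 89), (np.float64(-28.5), 132), (np.float64(-28.0), 103), (np.float64(-27.5), 142), (np.float64(-27.0), 115), (np.float64(-26.5), 103), (np.float64(-26.0), 124), (np.float64(-25.5), 116), (np.float64(-25.0), 122), (np.float64(-24.5), 105), (np.float64(-24.0), 115), (np.float64(-23.5), 122), (np.float64(-23.0), 140), (np.float64(-22.5), 155), (np.float64(-22.0), 241), (np.float64(-21.5), 179), (np.float64(-21.0), 44), (np.float64(-20.5), 4), (np.float64(-14.0), 1), (np.float64(-13.0), 15), (np.float64(-12.5), 51), (np.float64(-12.0), 76), (np.float64(-11.5), 100), (np.float64(-11.0), 91), (np.float64(-10.5), 91), (np.float64(-10.0), 120), (np.float64(-9.5), 90), (np.float64(-9.0), 90), (np.float64(-8.5), 101)
[... 379 characters left out ...]
), 111), (np.float64(0.0), 116), (np.float64(0.5), 222), (np.float64(1.0), 228), (np.float64(1.5), 58), (np.float64(2.0), 1), (np.float64(25.0), 1), (np.float64(25.5), 2), (np.float64(26.0), 1), (np.float64(26.5), 2), (np.float64(27.0), 2), (np.float64(27.5), 3), (np.float64(28.0), 2), (np.float64(28.5), 2), (np.float64(29.0), 5), (np.float64(29.5), 1), (np.float64(32.0), 2), (np.float64(32.5), 4), (np.float64(33.0), 4), (np.float64(33.5), 3), (np.float64(34.0), 6), (np.float64(34.5), 3), (np.float64(35.0), 3), (np.float64(35.5), 2), (np.float64(36.0), 1), (np.float64(36.5), 1), (np.float64(37.0), 4), (np.float64(37.5), 2), (np.float64(38.0), 2), (np.float64(38.5), 3), (np.float64(39.0), 8)]
```

View pics/clamp.png

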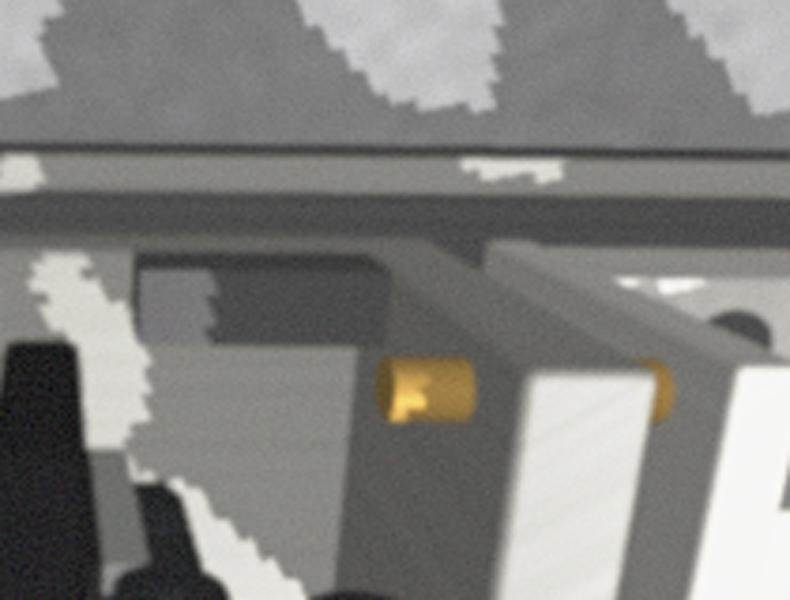

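The rods stick out visibly further and the anvil gap has shrunk to about 9 mm, so the anvil is pressed in about 4.5–5 mm. I'll push a little further.

>>> servo_tool --plan '[[[0, 0.001, 0, 0], [0, 0.001, 0, 0], [0, 0, 0, 0], [0, 0, 0, 0], [0, 0, 0, 0]]]'

```text
time: 35.17
tool_pos: [0.6153, 0.2777, 0.012]
tcp_rot: [-0.007, 0.977, -0.215, 0.005]
contact_force: [4.5, 17.0, -2.2]
gripper_width: 0.0111
grip_force: 60.2
```

```bash
python3 gap.py
```

```text
tool [0.0005 0.0502 0.012 ] F cal [-3.1, 17.3] -2.2 t 35.175
wrist tops 5903 [(-30, -21), (-14, 1)]
wrist block 8356 [(-75, -38), (-23, -21)]
side tops 139 [(-32, -31), (-30, -21), (-16, -6), (-5, 0), (38, 39)]
side block 214 [(-77, -66), (-65, -43), (-42, -40), (-38, -37), (-24, -22)]
[(np.float64(-30.5), 2), (np.float64(-30.0), 20), (np.float64(-29.5), 54), (np.float64(-29.0), 102), (np.float64(-28.5), 118), (np.float64(-28.0), 122), (np.float64(-27.5), 126), (np.float64(-27.0), 108), (np.float64(-26.5), 115), (np.float64(-26.0), 109), (np.float64(-25.5), 116), (np.float64(-25.0), 117), (np.float64(-24.5), 119), (np.float64(-24.0), 111), (np.float64(-23.5), 133), (np.float64(-23.0), 114), (np.float64(-22.5), 144), (np.float64(-22.0), 225), (np.float64(-21.5), 204), (np.float64(-21.0), 36), (np.float64(-20.5), 3), (np.float64(-14.5), 12), (np.float64(-14.0), 47), (np.float64(-13.5), 88), (np.float64(-13.0), 89), (np.float64(-12.5), 97), (np.float64(-12.0), 109), (np.float64(-11.5), 92), (np.float64(-11.0), 92), (np.float64(-10.5), 94), (np.float64(-10.0), 100), (np.float64(-9.5), 10
[... 433 characters left out ...]
), 252), (np.float64(0.0), 78), (np.float64(0.5), 2), (np.float64(23.0), 1), (np.float64(23.5), 1), (np.float64(24.0), 2), (np.float64(25.0), 2), (np.float64(25.5), 2), (np.float64(26.0), 2), (np.float64(26.5), 2), (np.float64(27.0), 2), (np.float64(27.5), 3), (np.float64(28.0), 4), (np.float64(30.5), 2), (np.float64(31.0), 3), (np.float64(31.5), 2), (np.float64(32.0), 3), (np.float64(32.5), 4), (np.float64(33.0), 4), (np.float64(33.5), 2), (np.float64(34.0), 4), (np.float64(34.5), 1), (np.float64(35.0), 3), (np.float64(35.5), 1), (np.float64(36.0), 1), (np.float64(36.5), 2), (np.float64(37.0), 3), (np.float64(37.5), 10), (np.float64(38.0), 12), (np.float64(38.5), 13), (np.float64(39.0), 9)]
```

The anvil is now pressed in about 5.5–6 mm. Before opening, I'll back the command off to relieve the arm's push.

>>> servo_tool --plan '[[[0, -0.002, 0, 0], [0, -0.001, 0, 0], [0, 0, 0, 0], [0, 0, 0, 0]]]'

```text
time: 35.83
tool_pos: [0.6151, 0.2776, 0.0119]
tcp_rot: [-0.005, 0.977, -0.215, 0.003]
contact_force: [3.1, 11.3, 0.6]
gripper_width: 0.0108
grip_force: 60.1
```

>>> servo_tool --plan '[[[0, -0.002, 0, 0], [0, -0.002, 0, 0], [0, -0.001, 0, 0], [0, 0, 0, 0], [0, 0, 0, 0]]]'

```text
time: 36.45
tool_pos: [0.6147, 0.2774, 0.0118]
tcp_rot: [-0.001, 0.976, -0.216, 0.001]
contact_force: [-1.8, 2.1, 6.1]
gripper_width: 0.0113
grip_force: 61.0
```

Force is nearly zero and the jaw hasn't moved. I'll open slightly, then rise.

>>> servo_tool --plan '[[[0, 0, 0, 0], [0, 0, 0, 0], [0, 0, 0, 0], [0, 0, 0, 0]]]' --jaw 0.03

```text
time: 36.95
tool_pos: [0.6139, 0.2763, 0.0104]
tcp_rot: [0.0, 0.976, -0.216, -0.0]
contact_force: [-0.1, 0.2, 0.1]
gripper_width: 0.0299
grip_force: 0.0
```

>>> servo_tool --plan '[[[0, 0, -0.01, 0], [0, 0, -0.02, 0], [0, 0, -0.03, 0], [0, 0, -0.03, 0], [0, 0, -0.03, 0], [0, 0, 0, 0], [0, 0, 0, 0]]]'

```text
time: 37.83
tool_pos: [0.6136, 0.2764, 0.1305]
tcp_rot: [-0.0, 0.976, -0.216, -0.0]
contact_force: [-0.8, -0.6, 0.0]
gripper_width: 0.0301
grip_force: 0.0
```

```bash
python3 gap.py | cut -c1-400
python3 - <<'E'
from h import *
a=cam("wrist");b=cam("side")
f=loc(cloud(a)).reshape(-1,3);y=f[(np.abs(f[:,0])<.03)&(f[:,2]>.081)&(f[:,2]<.09),1]*1000
h,e=np.histogram(y,np.arange(-35,5,.5));print([(float(x),int(n)) for x,n in zip(e,h) if n<60 and -33<x<3])
fit(f[(np.abs(f[:,0])<.05)&(f[:,2]>.066)&(f[:,2]<.076)&(f[:,1]>-.074)&(f[:,1]<-.035)],"block top")
cv2.imwrite("pics/final.png",np.hstack([cv2.resize(a["color"][110:290,220:460],(400,300)),cv2.resize(b["color"][220:340,180:340],(400,300))]))
E
```

```text
tool [-0.0004  0.0482  0.1305] F cal [-0.5, -0.9] 0.0 t 37.825
wrist tops 2283 [(-30, -21), (-14, 1)]
wrist block 2876 [(-75, -33), (-22, -17)]
side tops 237 [(-31, -21), (-16, 1)]
side block 218 [(-78, -43), (-41, -40), (-38, -37), (-27, -26), (-24, -22)]
[(np.float64(-30.0), 8), (np.float64(-29.5), 28), (np.float64(-29.0), 39), (np.float64(-28.5), 43), (np.float64(-28.0), 43), (np.float64(-27.5), 43), (np.float64(-27.0), 36), (np.float64(-26.5), 46), (np.float64(-26.0), 40), (np.float64(-25.5), 47), (np.float64(-25.0), 37), (np.float64(-24.5), 46), (np.float64(-24.0), 45), (np.float64(-23.5), 43), (np.float64(-23.0), 45), (np.float64(-22.5), 56), 
[(-32.5, 0), (-32.0, 0), (-31.5, 0), (-31.0, 0), (-30.5, 1), (-30.0, 7), (-29.5, 31), (-29.0, 37), (-28.5, 41), (-28.0, 33), (-27.5, 51), (-27.0, 38), (-26.5, 51), (-26.0, 37), (-25.5, 48), (-25.0, 39), (-24.5, 44), (-24.0, 47), (-23.5, 40), (-23.0, 42), (-22.5, 46), (-21.5, 13), (-21.0, 0), (-20.5, 0), (-20.0, 0), (-19.5, 0), (-19.0, 0), (-18.5, 0), (-18.0, 0), (-17.5, 0), (-17.0, 0), (-16.5, 0), (-16.0, 0), (-15.5, 0), (-15.0, 0), (-14.5, 4), (-14.0, 22), (-13.5, 36), (-13.0, 41), (-12.5, 45), (-12.0, 41), (-11.5, 44), (-11.0, 46), (-10.5, 50), (-10.0, 37), (-9.5, 51), (-9.0, 37), (-8.5, 49), (-8.0, 36), (-7.5, 47), (-7.0, 47), (-6.5, 47), (-6.0, 44), (-5.5, 42), (-5.0, 50), (-4.5, 42), (-4.0, 37), (-3.5, 49), (-3.0, 44), (-2.5, 42), (-2.0, 46), (-1.5, 49), (-1.0, 45), (0.0, 32), (0.5, 0), (1.0, 0), (1.5, 0), (2.0, 0), (2.5, 0)]
block top 2458 [ -0.6 -54.5] [39.  68.9] 90.0 med [-0.0088 -0.0564  0.072 ]
```

View pics/final.png

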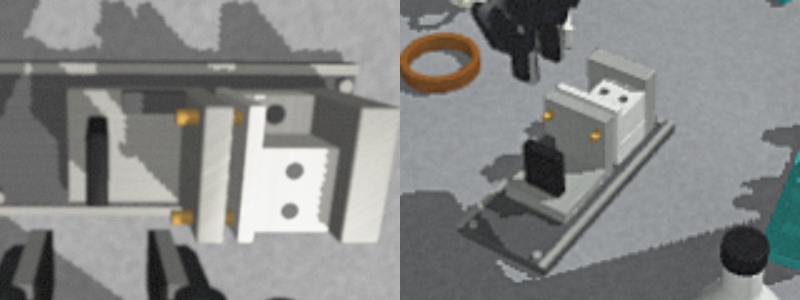

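The block is clamped against the fixed jaw. The anvil gap is about 7.5 mm, so it is pressed in about 6 mm, and the gripper is clear. Handing in.

```bash
python3 -c "
from cell import *
print(job_done())"
```

```text
the job is handed in; nothing more can be done
None
```

The block is clamped square in the grey caliper with the sprung anvil pressed in about 6 mm, the gripper is clear, and I handed the job in at about 38 s of the 72 s allowed. My first try at taking the block by its ends closed just above it, because the real fingertips sit about 4 cm behind the reported tip; the block did not move.

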